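# Raise the test cabinet's window to the red mark

### The arm

A 6-joint arm with a two-finger parallel gripper is mounted at the origin on the work surface; the furniture and walls round the work are solid. World frame = base frame: x ahead of the robot, y to its left, z up, the work surface at z = 0. Lengths are in mm, angles in degrees, forces in N, time in s.
With the tool pointing down it reaches from about 375 to 925 mm from the base axis. Payload 5.7 kg.
Tool frame: the origin (TCP) lies on the centre line of the jaws, within the pads' length; the fingertips stand robot.finger_overhang ahead of it and the grasp point (between the pads) lies 3 mm ahead of it (robot.finger_overhang is the distance from the TCP to the fingertips, in mm); x points along the fingers, z is the direction in which the jaws open and shut, and the axes are right-handed (so a half turn about x gives the same grasp; the last joint's range is limited). The gripper opens to 85 mm and grips with 20 to 120 N. Pads are 22 mm wide; open, the fingers measure 114 mm over their backs; the gripper's body (76 mm by 85 mm) begins 54 mm behind the grasp point. The pads swing forward as they close: fully open they stand 13 mm farther back than shut.
Start: joints at [67.03, 20.558, 86.54, -0, 72.909, -6.595], TCP at [169.149, 575.634, 253.267] pointing down, gripper open.
Joint ranges: [-170.27, 170.27], [-57.76, 135], [12.27, 136.19], [-55.21, 235.2], [11.17, 155.16], [-170.74, 170.74]. Speed limits (degrees/s): [136.94, 136.94, 180, 180, 180, 180].

### API

Orientations are given as [roll, pitch, yaw] about the fixed x, y, z axes, in that order (R = Rz(yaw) Ry(pitch) Rx(roll)).
In Python, from station import get_state, eyes, robot gives the robot as it stands. The module is installed in compiled form; this text tells all that it offers.
- The arm moves only by the shell command python3 -m handwheel 'ROWS' [OPENING] [FORCE]. ROWS is JSON, a list of rows, each a list of 6 numbers: the shift along the world's x, y, z in units of 40 mm (1.0 is 40 mm), then the turn, a rotation vector about the world's x, y, z in units of 6 degrees (1.0 is 6 degrees). A call has exactly 8 rows; each row is the pose to reach, as a shift and turn from the pose commanded when the call began; what a row does not reach only later rows make up. A row lasts 1/10 s, in which the tool goes at most 50 mm and 8.59 degrees, less where a joint would pass 70% of its speed; a pose out of reach is approached as far as the arm can. A call with a gripper value outside its range is refused whole. OPENING is the finger opening in mm, from 0 to 85.4, set as the call begins (- or left out, the last holds). The fingers move at their own pace and stop on an object; FORCE is the grip in N (left out, the last holds). Time passes only in rows, so rows that repeat a pose let the fingers close, or fill a call up. It gives the time, the measured TCP pose, the force and the opening at its end, in the units of the state.
- get_state(): the state, without advancing time (a new reading comes with each control period).
- eyes.capture(name): name is "scene" or "top" or "wrist"; returns (picture, depth): 400x640x3 uint8, red, green, blue; 400x640 float32, mm along the optical axis (not along the pixel's ray), 0 where there is no reading.
- eyes.camera_model(name): a dict with "fovy" (degrees; the focal length in pixels is half the picture's height over the tangent of half this angle, whatever the lens; pixels are square), "cx", "cy" (the principal point, pixels), "k1" (the pictures are not rectified: a ray, as slopes to the right and down, at radius r is drawn at 1 + k1 r^2 times it, then the intrinsics apply), "eye" and "attitude" of the camera in the world. Camera axes: x right, y up, looking along -z (the intrinsics and any distortion apply to the point x, -y, -z); pixel columns grow to the right and rows downward; lengths in mm; the calibration is good to about 2 mm. A picture is of the moment at which its call begins: read the wrist's pose just before it. camera_model takes no time and is no camera call; for the wrist camera it gives the pose at the moment of the call.
- robot.sign_off(): hands the job in, once; it reports no verdict.
The state is a dict: "clock": time; "joints": joint angles; "joint_velocities": joint speeds; "effort": joint torques, N m; "position": TCP position; "tcp_rot": TCP orientation; "ft_force": force on the tool from outside, world axes, zero at the start; "wrist_torque": the same for the moment, N m; "opening": finger opening in mm.
Only numpy, scipy, OpenCV 4.12 (cv2) and the standard library are available. Lean on these libraries where they do the work, as an engineer would, in place of code of your own. Each camera call takes 0.05 s, during which the arm holds its last target.

### The job

Push the cabinet's counterweighted window gently up with your fingertips from beneath its orange lip, without gripping it, until the underside of the lip is level with the tip of the red pointer on the left-hand post. Then let go and draw clear, leaving the window standing there; do not shift the pointer, and leave the loose tools in front of the cabinet where they lie.

Things in the scene. Friction and masses are not known exactly. Their poses are not given: they have to be found in the camera images.
- cabinet: Test cabinet fixed to the counter, 300 wide, 120 deep, 500 high. Origin under the centre of its footprint, z up; its front faces its own -x (to the robot, within 0.2 rad). Front posts: 30 wide, at y +-135 mm, front faces at x -60; the window runs between them at x -54, below it the front is open. To its right a shelf hangs over the counter: y < -0.39, x < 0.48, z 0.43 to 0.47 m.
- sash: Sliding window: clear pane in an aluminium frame, 236 wide, 192 high, about 1 kg. Origin: middle of its lower edge; axes as the cabinet's. It only slides up and down, its lower edge 30 (shut) to 300 mm (top stop) above the counter. Counterweights in the posts balance it: it stays at any height and moves against a steady friction of 3 to 6 N.
- lip_edge (a point): Middle of the front lower edge of the window's orange lip, 48 mm before the pane, 100 to 140 above the counter at the start; axes as the cabinet's. The lip is 200 wide, 45 deep, flat underneath and level with the window's lower edge; front edge 8 thick, then the top slopes up at about 45 degrees to the pane. Beneath it is free space down to the counter.
- red_mark (a point): Tip of the red pointer, a 34 x 20 mm red clip with a small steel screw on the front of the left-hand post (the +y side); the tip points at the window. Axes as the cabinet's. It stands 190 to 270 mm above the counter, always at least 50 mm above the lip at the start. The clip is stiff but can be knocked out of place.
- work_valve: Brass ball valve with red lever, 44 x 133 x 70, bolted to the cabinet's deck (20 above the counter) behind the window. Origin: centre of its underside.
- elbow_brass: Brass elbow fitting, 42 x 39 x 29, fixed on the cabinet's deck behind the window. Origin: centre of its underside.
- tape_measure: Yellow and black tape measure, 38 x 90 x 65 high, on the counter right of the robot's path; leave alone. Origin: centre of its underside.
- flux_tin: Round tin with green lid, 62 across, 34 high, on the counter to the left; leave alone. Origin: centre of its underside.
- screwdriver: Screwdriver with ochre handle, 29 x 184 x 28, lying on the counter to the left; leave alone. Origin: centre of its underside.
- marker_pen: Red and white marker pen, 15 x 133 x 16, lying on the counter before the cabinet; leave alone. Origin: centre of its underside.
- flat_file: Flat file with wooden handle, 22 x 162 x 22, lying on the counter to the right; leave alone. Origin: centre of its underside.
- tape_spool: Yellow spool of white tape, 53 across, 16 high, on the counter before the cabinet; leave alone. Origin: centre of its underside.

How it is judged:
By the outcome, as a careful person would: the job done as asked, in the order asked, and still so for the second after the job is handed in, with the robot touching nothing.
It also fails if it takes over 40 s, if anything falls off the work surface, if the arm or the gripper's body presses on something with over 40 N, if the wrist force passes 120 N, or if a joint passes its speed limit or range.

## Working session

There is one attempt and no reset: what is moved stays moved. The work goes in short steps, Python scripts to look and compute and a shell command to move; the robot and the scene stay as the last step left them, time stands still between calls to the robot, and variables do not carry over. Pictures are saved under pics/ and viewed, and the job is handed in when it is done.

```bash
mkdir -p pics; cat > h.py <<'E'
import numpy as np, cv2
from station import get_state, eyes, robot
from scipy.spatial.transform import Rotation as R
def cap(name,fn):
    m=eyes.camera_model(name); p,d=eyes.capture(name)
    cv2.imwrite('pics/'+fn+'.png',p[:,:,::-1]); np.savez('pics/'+fn+'.npz',p=p,d=d,m=np.array([m],dtype=object)); return p,d,m
def load(fn):
    z=np.load('pics/'+fn+'.npz',allow_pickle=True); return z['p'],z['d'],z['m'][0]
E
python3 - <<'E'
from h import *
s=get_state(); print(s); print(robot.finger_overhang)
for n in ['scene','top','wrist']:
    p,d,m=cap(n,n+'0'); print(n,m)
E
```

```text
{'clock': 0.0, 'joints': array([ 6.70319482e+01,  2.05977780e+01,  8.65986712e+01,  1.53085547e-03,
        7.29082676e+01, -6.59279955e+00]), 'joint_velocities': array([-0.02736639, -0.02802953,  0.01909634,  0.00234168, -0.08542405,
       -0.01821546]), 'effort': array([ 2.47340708e-03, -5.27615905e+01, -2.78628570e+01,  4.14581802e-05,
        1.27525636e-02,  5.21346396e-05]), 'position': array([168.88657165, 575.08048306, 252.45727796]), 'tcp_rot': array([ 172.60708783,   89.89527308, -113.76861566]), 'ft_force': array([0.60803594, 0.41259769, 0.48485125]), 'wrist_torque': array([-0.01565953, -0.0122941 , -0.03087302]), 'opening': 85.21028127986922}
22.0
scene {'fovy': 53.79084909493794, 'cx': 320.419178479139, 'cy': 198.7945427693188, 'k1': -0.04222551958975194, 'eye': array([-2.14790992e-01, -1.28029074e+02,  8.50370601e+02]), 'attitude': array([ 38.26692344,  -0.78091325, -78.81254488])}
top {'fovy': 53.033583617089725, 'cx': 326.42116981557774, 'cy': 201.70933137218304, 'k1': -0.08643517398695107, 'eye': array([-154.60063563, -251.78935235, 1075.32299431]), 'attitude': array([ 39.05446907,   0.44278135, -76.05925212])}
wrist {'fovy': 59.03002528292838, 'cx': 317.28765913402583, 'cy': 199.92111224767913, 'k1': -0.002332760050346618, 'eye': array([104.71755518, 594.42623247, 373.84725308]), 'attitude': array([-15.1016252 ,   0.18848952,  73.59402918])}
```

View pics/scene0.png

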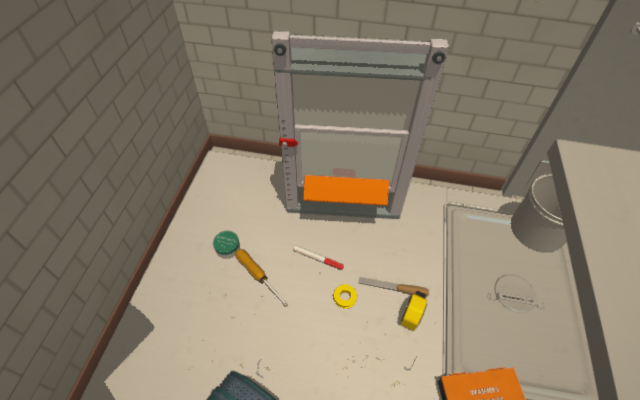

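View pics/top0.png

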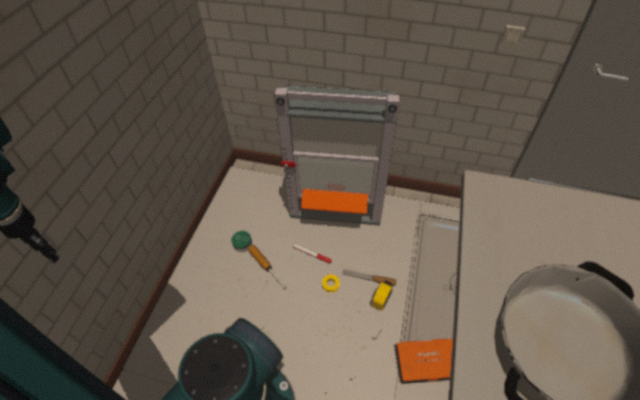

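View pics/wrist0.png

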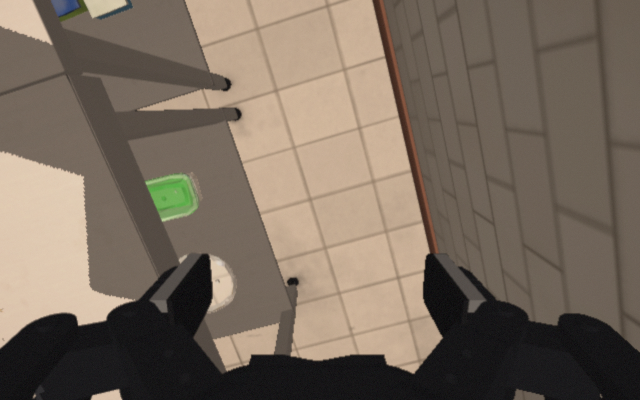

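Scene picture: the orange lip spans about (305–388, 177–204), the red clip is at (289,142), and the tools lie in front. Top picture: lip at (335,201), clip at (289,164). The wrist camera sees only the floor to the left. Next I measure the lip and pointer.

```bash
cat >> h.py <<'E'
def ray(m,uv):
    f=200/np.tan(np.radians(m['fovy']/2)); K=np.array([[f,0,m['cx']],[0,f,m['cy']],[0,0,1]])
    q=cv2.undistortPoints(np.array(uv,float).reshape(-1,1,2),K,np.array([m['k1'],0,0,0.]))[:,0]
    c=np.c_[q[:,0],-q[:,1],-np.ones(len(q))]
    return R.from_euler('xyz',m['attitude'],degrees=True).apply(c)   # depth 1 rays
def pts(m,d,uv):
    uv=np.array(uv).reshape(-1,2); dd=d[uv[:,1].astype(int),uv[:,0].astype(int)]
    r=ray(m,uv); P=m['eye']+r*dd[:,None]; return P[dd>0]
def mask(p,lo,hi):
    return cv2.inRange(cv2.cvtColor(p,cv2.COLOR_RGB2HSV),lo,hi)
E
python3 - <<'E'
from h import *
for n in ['scene0','top0']:
    p,d,m=load(n)
    print(n,R.from_euler('xyz',m['attitude'],degrees=True).apply([0,0,-1]))
    o=mask(p,(5,180,120),(20,255,255)); o[240:]=0
    o[:, :290]=0;o[:,400:]=0
    r=mask(p,(0,150,80),(4,255,255))|mask(p,(172,150,80),(180,255,255)); r[180:]=0; r[:,:270]=0; r[:,310:]=0;r[:130]=0
    for nm,k in (('o',o),('r',r)):
        ys,xs=np.nonzero(k); print(nm,len(xs),xs.min(),xs.max(),ys.min(),ys.max())
        P=pts(m,d,np.c_[xs,ys]); print(np.percentile(P,[2,25,50,75,98],axis=0).round(0).tolist())
    ys,xs=np.nonzero(o)
    c=cv2.minAreaRect(np.c_[xs,ys].astype(np.float32)); print(cv2.boxPoints(c).round(1).tolist())
    c=max(cv2.findContours(o,0,2)[0],key=cv2.contourArea); a=cv2.approxPolyDP(c,4,True)[:,0]; print(a.tolist(),pts(m,d,a).round(0).tolist())
    # counter plane check
    print('counter',pts(m,d,[[350,270],[300,230],[360,235]]).round(0).tolist())
p,d,m=load('scene0')
cv2.imwrite('pics/crop1.png',cv2.resize(p[120:230,260:430,::-1],None,fx=4.5,fy=4.5,interpolation=cv2.INTER_NEAREST))
E
```

```text
scene0 [ 0.60963338  0.10966402 -0.78506111]
o 2119 303 388 176 204
[[566.0, -175.0, 115.0], [583.0, -130.0, 125.0], [593.0, -81.0, 135.0], [605.0, -32.0, 145.0], [622.0, 13.0, 155.0]]
r 108 279 297 138 146
[[585.0, 34.0, 258.0], [588.0, 42.0, 263.0], [589.0, 50.0, 269.0], [592.0, 62.0, 273.0], [594.0, 70.0, 275.0]]
[[302.70001220703125, 200.10000610351562], [304.20001220703125, 174.89999389648438], [388.70001220703125, 179.8000030517578], [387.29998779296875, 205.0]]
[[305, 176], [305, 200], [387, 203], [387, 180]] [[599.0, 18.0, 155.0], [562.0, 10.0, 111.0], [589.0, -182.0, 117.0], [630.0, -173.0, 152.0]]
counter [[460.0, -121.0, -0.0], [549.0, 23.0, -0.0], [565.0, -132.0, 0.0]]
top0 [ 0.610055    0.15761708 -0.77652415]
o 1273 301 367 189 213
[[565.0, -177.0, 113.0], [582.0, -132.0, 124.0], [593.0, -83.0, 134.0], [604.0, -34.0, 144.0], [621.0, 12.0, 155.0]]
r 58 282 295 161 166
[[585.0, 32.0, 259.0], [588.0, 40.0, 265.0], [590.0, 48.0, 269.0], [591.0, 59.0, 273.0], [594.0, 68.0, 277.0]]
[[300.5, 207.89999389648438], [302.1000061035156, 188.39999389648438], [367.79998779296875, 193.89999389648438], [366.1000061035156, 213.3000030517578]]
[[303, 190], [303, 208], [366, 212], [366, 194]] [[600.0, 17.0, 150.0], [560.0, 7.0, 114.0], [587.0, -183.0, 118.0], [629.0, -173.0, 151.0]]
counter [[446.0, -168.0, 2.0], [552.0, 21.0, 3.0], [582.0, -173.0, -1.0]]
```

View pics/crop1.png

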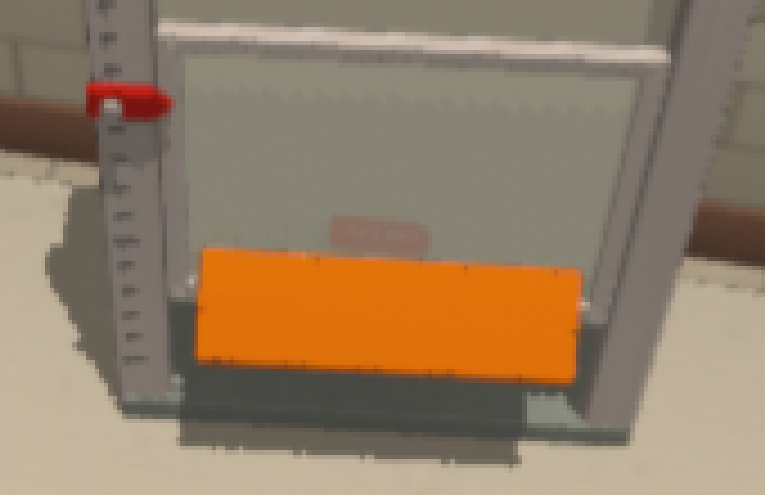

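Measurements so far: lip front-bottom edge at z ≈ 111, cabinet yaw ≈ +7.7°, pointer ≈ z 268. I'll bring the arm over in front with the gripper shut, keeping high over the tools.

```bash
python3 -m handwheel '[[0.7,-0.8,0.1,0,0,0],[1.5,-1.6,0.2,0,0,0],[2.2,-2.4,0.4,0,0,0],[3,-3.2,0.5,0,0,0],[3.7,-4,0.6,0,0,0],[4.5,-4.8,0.8,0,0,0],[5.2,-5.6,0.9,0,0,0],[6,-6.5,1,0,0,0]]' 0 20; python3 -c "
from h import *
s=get_state();print(s['joints'].round(2),s['position'].round(1));print(R.from_euler('xyz',s['tcp_rot'],degrees=True).as_matrix().round(3))"
python3 -m handwheel '[[0.1,-1,0.2,0,0,0],[0.2,-2,0.4,0,0,0],[0.3,-3,0.6,1,0,0],[0.5,-4,0.8,2,0,0],[0.6,-5,1,3,0,0],[0.7,-6,1,3,0,0],[0.8,-7,1,3,0,0],[1,-8,1,3,0,0]]'; python3 -c "
from h import *
s=get_state();print(s['joints'].round(2),s['position'].round(1));print(R.from_euler('xyz',s['tcp_rot'],degrees=True).as_matrix().round(3))"
```

```text
clock: 0.95
position: [409.8, 314.4, 293.4]
tcp_rot: [57.6, 90.0, 131.3]
ft_force: [1.2, 0.4, -0.2]
opening: 0.3
[ 2.982e+01  1.155e+01  9.352e+01  2.000e-02  7.493e+01 -4.384e+01] [409.8 314.4 293.4]
[[-0.    -0.96   0.281]
 [ 0.     0.281  0.96 ]
 [-1.     0.     0.   ]]
clock: 1.75
position: [448.5, -6.4, 333.3]
tcp_rot: [16.4, 72.0, 90.0]
ft_force: [1.5, 0.1, 1.0]
opening: -0.1
[-22.92   5.73  97.4   16.63  84.32 -99.2 ] [448.5  -6.4 333.3]
[[ 0.    -0.959  0.283]
 [ 0.309  0.269  0.912]
 [-0.951  0.087  0.296]]
```

```bash
cat > k.py <<'E'
from h import *
from scipy.optimize import least_squares
S=[([67.03,20.558,86.54,0,72.909,-6.595],[169.149,575.634,253.267]),
([29.82,11.55,93.52,.02,74.93,-43.84],[409.8,314.4,293.4]),
([-22.92,5.73,97.4,16.63,84.32,-99.2],[448.5,-6.4,333.3])]
def Rz(a):return R.from_euler('z',a,degrees=True).as_matrix()
def Ry(a):return R.from_euler('y',a,degrees=True).as_matrix()
def ori(j,s=1): return Rz(j[0])@Ry(j[1]+j[2])@Rz(j[3])@Ry(j[4])@Rz(s*j[5])
E
python3 - <<'E'
from k import *
M=[np.array([[0,-.96,.281],[0,.281,.96],[-1,0,0]]),np.array([[0,-.959,.283],[.309,.269,.912],[-.951,.087,.296]])]
for s in (1,-1):
    for (j,p),m in zip(S[1:],M): print(s,(ori(j,s).T@m).round(3).tolist())
for j,p in S:
    q=Rz(-j[0])@p; print(q.round(1))
E
```

```text
1 [[0.0, 0.001, -1.0], [-0.0, 1.0, 0.001], [1.0, 0.0, 0.0]]
1 [[0.0, 0.001, -1.0], [0.0, 1.0, 0.0], [1.0, 0.0, 0.0]]
-1 [[-0.0, 0.999, -0.04], [-0.0, 0.04, 0.999], [1.0, 0.0, 0.0]]
-1 [[-0.0, -0.316, 0.949], [-0.0, -0.949, -0.316], [1.0, 0.0, 0.0]]
[596.   68.9 253.3]
[511.9  69.  293.4]
[415.6 168.8 333.3]
```

```bash
cat >> k.py <<'E'
C=np.array([[0,0,-1],[0,1,0],[1,0,0.]])
def wrist(j1,f,T):  # T tool rotation -> j4,j5,j6
    W=(Rz(j1)@Ry(f)).T@T@C.T
    return R.from_matrix(W).as_euler('ZYZ',degrees=True).round(1)
def Tool(yaw,pitch,roll=0):
    c,s=np.cos(np.radians(yaw)),np.sin(np.radians(yaw)); b=np.array([[c,0,s],[s,0,-c],[0,1,0]])
    return b@R.from_euler('zx',[pitch,roll],degrees=True).as_matrix()  # pitch up + about tool z? 
E
python3 - <<'E'
from k import *
for f in (105,125,140):
  for j1 in (0,-20,-35): 
    for y in (7.7,): print(f,j1,y,wrist(j1,f,Tool(y,0)),Tool(y,10)[:,0].round(2))
E
```

```text
105 0 7.7 [152.4  16.8 -63.4] [0.98 0.13 0.17]
105 -20 7.7 [116.2  31.2 -30. ] [0.98 0.13 0.17]
105 -35 7.7 [105.7  44.8 -21.6] [0.98 0.13 0.17]
125 0 7.7 [166.7  35.7 -79.2] [0.98 0.13 0.17]
125 -20 7.7 [137.5  43.5 -56.4] [0.98 0.13 0.17]
125 -35 7.7 [121.9  53.  -45.9] [0.98 0.13 0.17]
140 0 7.7 [170.   50.4 -83.6] [0.98 0.13 0.17]
140 -20 7.7 [145.6  55.3 -68.7] [0.98 0.13 0.17]
140 -35 7.7 [129.7  61.8 -60.4] [0.98 0.13 0.17]
```

```bash
python3 - <<'E'
from k import *
s=get_state(); T0=R.from_euler('xyz',s['tcp_rot'],degrees=True); Tf=R.from_matrix(Tool(7.7,0))
rv=(Tf*T0.inv()).as_rotvec(degrees=True); print('rv units',(rv/6).round(2),np.linalg.norm(rv))
for a in np.linspace(0,1,9):
    T=R.from_rotvec(rv*a,degrees=True)*T0
    print(a,wrist(-23,103+20*a,T.as_matrix()),T.as_matrix()[:,0].round(2))
E
```

```text
rv units [ 17.45   1.42 -17.91] 150.2785002077241
0.0 [ 16.6  84.5 -99.2] [ 0.    0.31 -0.95]
0.125 [ 30.1  83.8 -88.5] [ 0.08  0.51 -0.86]
0.25 [ 43.8  80.9 -78.6] [ 0.2   0.66 -0.73]
0.375 [ 57.6  76.4 -70.1] [ 0.36  0.74 -0.57]
0.5 [ 71.4  70.6 -63. ] [ 0.52  0.75 -0.41]
0.625 [ 85.4  64.  -57.6] [ 0.69  0.68 -0.25]
0.75 [100.   57.1 -53.8] [ 0.83  0.55 -0.13]
0.875 [115.6  50.2 -51.9] [ 0.93  0.36 -0.04]
1.0 [132.5  43.9 -51.8] [0.99 0.13 0.  ]
```

```bash
python3 -m handwheel '[[0.2,0.1,0.2,0.8,0.1,-0.8],[0.4,0.2,0.4,1.5,0.1,-1.6],[0.6,0.4,0.6,2.3,0.2,-2.4],[0.8,0.5,0.8,3,0.2,-3.1],[1,0.6,1,3.8,0.3,-3.9],[1.2,0.8,1.2,4.6,0.4,-4.7],[1.4,0.9,1.4,5.3,0.4,-5.5],[1.5,1,1.5,6.1,0.5,-6.3]]'; python3 - <<'E'
from k import *
s=get_state(); print(s['joints'].round(2).tolist(),s['position'].round(1).tolist())
T0=R.from_euler('xyz',s['tcp_rot'],degrees=True)
S.append((s['joints'],s['position']))
# model: Rz1(l1 + Ry2(l2 + Ry3(l3 + Rz4(l4 + Ry5(l5+Rz6 l6))))), params: l1=(a1,off,d1) l2=(0,0,L2) l3=(a3,0,L3) l4=(0,b4,0) l5=(a5,0,L6)
def fk(p,j):
    a1,off,d1,L2,a3,L3,b4,a5,L6=p
    return Rz(j[0])@(np.array([a1,off,d1])+Ry(j[1])@(np.array([0,0,L2])+Ry(j[2])@(np.array([a3,0,L3])+Rz(j[3])@(np.array([0,b4,0])+Ry(j[4])@np.array([a5,0,L6])))))
pri=np.array([0,69,330,400,0,400,0,0,250.]); w=1/np.array([100,40,150,150,60,150,40,40,100.])
r=least_squares(lambda p:np.r_[np.concatenate([fk(p,j)-q for j,q in S])/0.5,(p-pri)*w*0.3],pri)
print(r.x.round(1)); print([ (fk(r.x,j)-q).round(1).tolist() for j,q in S])
E
```

```text
clock: 2.55
position: [509.9, 35.3, 393.9]
tcp_rot: [34.0, 37.0, 65.8]
ft_force: [-1.1, 0.8, -0.6]
opening: -0.5
[-37.9, 8.18, 103.83, 51.0, 87.12, -81.55] [509.9, 35.3, 393.9]
[ 1.000e-01  6.900e+01  2.661e+02  6.112e+02  1.119e+02  4.338e+02
 -1.000e-01  4.000e-01  3.506e+02]
[[0.0, -0.0, -0.0], [-0.0, 0.0, 0.0], [0.0, -0.0, -0.0], [0.0, -0.0, 0.0]]
```

```bash
cat >> k.py <<'E'
P=np.array([0.1,69,266.1,611.2,111.9,433.8,0,0,350.6])
def fk(p,j):
    a1,off,d1,L2,a3,L3,b4,a5,L6=p
    return Rz(j[0])@(np.array([a1,off,d1])+Ry(j[1])@(np.array([0,0,L2])+Ry(j[2])@(np.array([a3,0,L3])+Rz(j[3])@(np.array([0,b4,0])+Ry(j[4])@np.array([a5,0,L6])))))
LO=np.array([-170.27,-57.76,12.27,-55.21,11.17,-170.74]);HI=np.array([170.27,135,136.19,235.2,155.16,170.74])
def ik(q,T,j0):
    f=lambda j:np.r_[(fk(P,j)-q)/2,(ori(j)@C-T).ravel()*100]
    r=least_squares(f,np.clip(j0,LO+.1,HI-.1),bounds=(LO,HI)); return r.x,np.abs(r.fun).max()
def elbow(j): 
    a=Rz(j[0])@(np.array([P[0],P[1],P[2]])+Ry(j[1])@np.array([0,0,P[3]])); return a
E
python3 - <<'E'
from k import *
p,d,m=load('scene0')
for nm,lo,hi,box in (('tape',(22,150,80),(32,255,255),(400,290,430,330)),('spool',(22,150,80),(32,255,255),(325,280,362,310)),('flux',(60,80,40),(95,255,255),(205,225,245,260))):
    k=mask(p,lo,hi); b=np.zeros_like(k); b[box[1]:box[3],box[0]:box[2]]=k[box[1]:box[3],box[0]:box[2]]
    ys,xs=np.nonzero(b); Q=pts(m,d,np.c_[xs,ys]); print(nm,np.percentile(Q,[2,50,98],axis=0).round(0).tolist())
print('file',pts(m,d,[[362,281],[385,285],[410,290],[427,293]]).round(0).tolist(),'pen',pts(m,d,[[296,248],[342,267]]).round(0).tolist(),'sd',pts(m,d,[[240,255],[285,303]]).round(0).tolist())
s=get_state(); j=s['joints']
for yaw in (25,35,45,55,65):
  for pitch in (0,):
    T=Tool(yaw,pitch)
    for z in (95,250):
      q=np.array([578,-90,z]); best=min((ik(q,T,j0) for j0 in (j,[-40,0,130,130,45,-50],[-50,30,120,110,60,-40])),key=lambda t:t[1])
      print(yaw,z,best[0].round(0),best[1].round(2),elbow(best[0]).round(0),(q-350*T[:,0]).round(0))
E
```

```text
tape [[338.0, -290.0, 14.0], [357.0, -269.0, 59.0], [398.0, -250.0, 65.0]]
spool [[363.0, -144.0, -0.0], [384.0, -120.0, 15.0], [411.0, -96.0, 18.0]]
flux [[429.0, 158.0, 26.0], [454.0, 185.0, 33.0], [483.0, 212.0, 36.0]]
file [[434.0, -154.0, 6.0], [433.0, -208.0, 8.0], [428.0, -265.0, 16.0], [428.0, -303.0, 17.0]] pen [[485.0, 17.0, 16.0], [458.0, -102.0, 11.0]] sd [[432.0, 142.0, 28.0], [342.0, 9.0, 12.0]]
25 95 [ -54.   69.  126.  101.   93. -106.] 0.0 [ 394. -420.  482.] [ 261. -238.   95.]
25 250 [-54.  46. 132. 101.  90. -88.] 0.0 [ 318. -316.  687.] [ 261. -238.  250.]
35 95 [-55.  66. 120.  90.  90. -95.] 0.0 [ 379. -415.  516.] [ 291. -291.   95.]
35 250 [-55.  45. 124.  90.  90. -79.] 0.0 [ 307. -314.  697.] [ 291. -291.  250.]
45 95 [-54.  64. 112.  81.  91. -86.] 0.0 [ 378. -404.  536.] [ 331. -337.   95.]
45 250 [-54.  45. 116.  81.  93. -71.] 0.0 [ 310. -311.  697.] [ 331. -337.  250.]
55 95 [-52.  63. 105.  73.  94. -78.] 0.0 [ 387. -390.  543.] [ 377. -377.   95.]
55 250 [-52.  46. 108.  74.  97. -65.] 0.0 [ 323. -308.  689.] [ 377. -377.  250.]
65 95 [-50.  63.  97.  66.  98. -72.] 0.0 [ 403. -375.  541.] [ 430. -407.   95.]
65 250 [-50.  48. 100.  68. 103. -60.] 0.0 [ 343. -303.  677.] [ 430. -407.  250.]
```

```bash
python3 - <<'E'
from k import *
def segs(j):
    sh=Rz(j[0])@np.array([P[0],P[1],P[2]]); e=elbow(j); e2=e+Rz(j[0])@Ry(j[1]+j[2])@np.array([P[4],0,0]); w=e2+Rz(j[0])@Ry(j[1]+j[2])@np.array([0,0,P[5]])
    return [(sh,e),(e,e2),(e2,w)]
def shelf(j):
    best=1e9
    for a,b in segs(j):
        for t in np.linspace(0,1,40):
            q=a+(b-a)*t; dd=np.array([max(q[0]-480,0),max(q[1]+390,0),max(430-q[2],0,q[2]-470)]); best=min(best,np.linalg.norm(dd))
    return best
s=get_state(); j=s['joints']
seeds=[[-20,30,130,137,45,-50],[0,20,130,180,45,-90],[20,20,130,215,60,-100],[-50,30,120,100,60,-40]]
for pitch in (0,-15,-30):
 for yaw in (-40,-30,-20,-10,0,8,20,35,50):
    T=Tool(yaw,pitch); o=[]
    for z in (95,255):
      q=np.array([578,-90,z]); best=min((ik(q,T,j0) for j0 in seeds),key=lambda t:t[1])
      o.append((best[1]<.5,best[0].round(0).astype(int).tolist(),'sh',int(shelf(best[0])),'el',elbow(best[0]).astype(int).tolist()) if best[1]<.5 else 'x%.0f'%best[1])
    if o!=0: print(pitch,yaw,o,'w',(q-350*T[:,0]).astype(int)[:2])
E
```

```text
0 -40 [(np.True_, [12, 71, 128, 233, 101, -75], 'sh', 486, 'el', [550, 185, 469]), (np.True_, [12, 46, 134, 232, 90, -90], 'sh', 481, 'el', [417, 158, 689])] w [309 134]
0 -30 [(np.True_, [3, 76, 134, 217, 115, -72], 'sh', 484, 'el', [587, 103, 414]), 'x8'] w [274  84]
0 -20 ['x4', 'x21'] w [249  29]
0 -10 ['x7', 'x38'] w [233 -29]
0 0 ['x4', 'x21'] w [228 -90]
0 8 [(np.True_, [-46, 78, 136, 121, 110, -119], 'sh', 35, 'el', [466, -381, 388]), 'x11'] w [ 231 -138]
0 20 [(np.True_, [-52, 72, 130, 106, 96, -110], 'sh', 0, 'el', [408, -417, 458]), (np.True_, [-52, 47, 135, 108, 91, -92], 'sh', 173, 'el', [326, -311, 684])] w [ 249 -209]
0 35 [(np.True_, [-55, 66, 120, 90, 90, -95], 'sh', 28, 'el', [378, -415, 516]), (np.True_, [-55, 44, 124, 90, 90, -78], 'sh', 126, 'el', [303, -309, 702])] w [ 291 -290]
0 50 [(np.True_, [-53, 63, 108, 77, 92, -82], 'sh', 55, 'el', [381, -397, 540]), (np.True_, [-53, 45, 112, 78, 95, -68], 'sh', 86, 'el', [313, -305, 698])] w [ 353 -358]
-15 -40 [(np.True_, [10, 57, 132, 229, 81, -83], 'sh', 485, 'el', [493, 159, 596]), (np.True_, [10, 31, 132, 235, 64, 
[... 1247 characters left out ...]
[-32, 14, 134, 129, 36, -62], 'sh', 300, 'el', [163, -20, 858])] w [274 -90]
-30 8 ['x3', (np.True_, [-38, 15, 132, 110, 42, -54], 'sh', 257, 'el', [168, -45, 856])] w [ 277 -132]
-30 20 [(np.True_, [-45, 43, 132, 112, 58, -85], 'sh', 205, 'el', [344, -245, 712]), (np.True_, [-45, 18, 127, 91, 52, -48], 'sh', 196, 'el', [179, -81, 848])] w [ 293 -193]
-30 35 [(np.True_, [-48, 42, 123, 88, 59, -72], 'sh', 154, 'el', [325, -260, 718]), (np.True_, [-48, 21, 119, 74, 63, -44], 'sh', 125, 'el', [200, -120, 834])] w [ 329 -263]
-30 50 [(np.True_, [-48, 43, 112, 70, 66, -63], 'sh', 114, 'el', [331, -265, 711]), (np.True_, [-48, 26, 109, 63, 75, -43], 'sh', 67, 'el', [230, -152, 815])] w [ 383 -322]
```

```bash
python3 - <<'E'
from k import *
p,d,m=load('scene0')
uv=[]
for v in range(60,205):
    t=(v-120)/(208-120); u=287.5+5*t
    for du in (-3,0,3): uv.append([u+du,v])
L=pts(m,d,uv)
uv=[]
for v in range(70,205):
    # right post
    t=(v-133)/(217-133); u0=408+ (394-408)*t; u1=422+(400-422)*t
    for a in (.3,.5,.7,.9): uv.append([u0+(u1-u0)*a,v])
Rr=pts(m,d,uv)
for n,Q in (('L',L),('R',Rr)):
    Q=Q[(Q[:,2]>40)&(Q[:,2]<480)]
    for lo in range(40,480,80):
        q=Q[(Q[:,2]>=lo)&(Q[:,2]<lo+80)]
        if len(q): print(n,lo,len(q),np.median(q,axis=0).round(1),np.std(q,axis=0).round(1))
# lip line, slope plane
o=mask(p,(5,180,120),(20,255,255)); o[240:]=0;o[:, :290]=0;o[:,400:]=0
o=cv2.erode(o,np.ones((3,3)));ys,xs=np.nonzero(o); Q=pts(m,d,np.c_[xs,ys])
c=Q.mean(0); n=np.linalg.svd(Q-c)[2][2]; n*=np.sign(n[2]); print('slope n',n.round(3),'az',np.degrees(np.arctan2(n[1],n[0])),'c',c, 'res',np.std((Q-c)@n))
E
```

```text
L 40 58 [598.   53.1  81.2] [ 1.4  6.1 22.8]
L 120 69 [597.8  52.3 160.8] [ 1.2  5.8 23.4]
L 200 78 [596.9  51.4 242.5] [ 4.7  5.4 25.5]
L 280 90 [597.2  51.1 322.3] [ 1.3  5.  23.1]
L 360 106 [596.6  50.1 401.2] [ 1.2  4.7 23. ]
L 440 28 [596.9  49.8 450. ] [1.5 4.4 5.3]
R 40 57 [ 633.6 -219.4   93.2] [ 1.2  4.2 16.4]
R 120 91 [ 633.4 -215.3  161.8] [ 1.4  5.  23.1]
R 200 102 [ 632.8 -212.3  240.6] [ 1.3  5.7 22.6]
R 280 119 [ 631.1 -212.1  320.9] [ 1.3  6.4 22.9]
R 360 143 [ 630.7 -205.8  401.4] [ 1.3  7.2 23.1]
R 440 27 [ 631.5 -209.3  446.2] [2.3 7.3 4. ]
slope n [-0.674 -0.087  0.734] az -172.6299270545881 c [593.49305524 -81.12219863 135.09350931] res 1.63414250321698
```

```bash
cat >> k.py <<'E'
CX=np.array([.9913,.1314,0]);CY=np.array([-.1314,.9913,0])
def onplane(m,uv,xc):   # xc cabinet x
    r=ray(m,uv); t=((658.9+xc)-m['eye']@CX)/(r@CX); return m['eye']+r*t[:,None]
def lipedge(p,m,win):
    hsv=cv2.cvtColor(p,cv2.COLOR_RGB2HSV).astype(int)
    sat=np.where((hsv[:,:,0]>=4)&(hsv[:,:,0]<=22),hsv[:,:,1]*hsv[:,:,2]/255.,0)
    out=[]
    for u in range(win[0],win[1]):
        c=sat[win[2]:win[3],u]; h=np.percentile(c,95)/2
        k=np.nonzero(c>h)[0].max(); 
        if k+1<len(c): out.append([u,win[2]+k+(c[k]-h)/(c[k]-c[k+1]+1e-6)])
    return np.array(out)
E
python3 - <<'E'
from k import *
for n,win,tip in (('scene0',(308,385,175,215),(298.2,142.7)),('top0',(305,364,188,222),None)):
    p,d,m=load(n); e=lipedge(p,m,win); q=onplane(m,e,-102); 
    zz=q[:,2]; y=q@CY; print(n,np.polyfit(y,zz,1),np.median(zz),zz.std(), y.min(),y.max())
    r=mask(p,(0,150,80),(5,255,255))|mask(p,(172,150,80),(180,255,255)); r[180:]=0; r[:,:270]=0; r[:,310:]=0;r[:130]=0
    ys,xs=np.nonzero(r); 
    for x in range(xs.min(),xs.max()+1): print(x,ys[xs==x].tolist(),end=' ')
    u=xs.max(); v=np.mean(ys[xs>=u-1]); print('\ntip',u,v,onplane(m,[[u,v]],-67.5),onplane(m,[[u,v]],-63.5), onplane(m,[[u,v]],-67.5)@CY)
E
```

```text
scene0 [1.71507672e-03 1.14427247e+02] 114.07455855495027 0.3534090959859127 -250.87082378734107 -70.97433004888555
279 [139, 140, 141, 142, 143, 144] 280 [138, 139, 140, 141, 142, 143, 144, 145] 281 [138, 139, 140, 141, 142, 143, 144, 145] 282 [138, 139, 140, 141] 283 [138, 139, 140, 141] 284 [138, 139, 140, 141] 285 [139, 140, 141] 286 [139, 140, 141] 287 [139, 140, 141, 142, 143, 144, 145] 288 [139, 140, 141, 142, 143, 144, 145] 289 [139, 140, 141, 142, 143, 144, 145] 290 [139, 140, 141, 142, 143, 144, 145] 291 [139, 140, 141, 142, 143, 144, 145] 292 [139, 140, 141, 142, 143, 144, 145, 146] 293 [139, 140, 141, 142, 143, 144, 145] 294 [140, 141, 142, 143, 144, 145] 295 [140, 141, 142, 143, 144, 145] 296 [141, 142, 143, 144] 297 [142, 143] 
tip 297 142.5 [[592.37550479  31.79727626 266.63006839]] [[596.27133181  32.84801202 262.79242178]] [-46.31750137]
top0 [-6.72539127e-04  1.11940103e+02] 112.01976172132004 0.23667573890640892 -249.87908991976207 -72.67906011775588
282 [161, 162, 163, 164] 283 [161, 162, 163, 164, 165] 284 [161, 162, 163, 164] 285 [161, 162, 163] 286 [161, 162, 163] 287 [161, 162, 163] 288 [161, 162, 163, 164, 165] 289 [162, 163, 164, 165] 290 [161, 162, 163, 164, 165, 166] 291 [162, 163, 164, 165, 166] 292 [162, 163, 164, 165, 166] 293 [162, 163, 164, 165, 166] 294 [163, 164, 165, 166] 295 [164, 165] 
tip 295 164.5 [[592.42141028  31.45095885 264.98502976]] [[596.26342094  32.9076927  260.81737886]] [-46.6668378]
```

```bash
cat >> k.py <<'E'
def segs(j):
    sh=Rz(j[0])@np.array([P[0],P[1],P[2]]); e=elbow(j); e2=e+Rz(j[0])@Ry(j[1]+j[2])@np.array([P[4],0,0]); w=e2+Rz(j[0])@Ry(j[1]+j[2])@np.array([0,0,P[5]])
    return [(sh,e),(e,e2),(e2,w)]
def shelf(j):
    best=1e9
    for a,b in segs(j):
        for t in np.linspace(0,1,40):
            q=a+(b-a)*t; dd=np.array([max(q[0]-480,0),max(q[1]+390,0),max(430-q[2],0,q[2]-470)]); best=min(best,np.linalg.norm(dd))
    return best
E
python3 - <<'E'
from k import *
s=get_state()
E0=np.array([573.2,-86.4,0])
for yaw in (20,28,36,44):
  for pit in (-12,-18,-24):
    j=np.array([-45,40,125,95,70,-80.]); print(yaw,pit)
    for nm,back,z,pt in (('A',60,150,-50),('B',45,85,pit),('C',0,85,pit),('D',0,255,pit)):
        T=Tool(yaw,pt); h=np.array([np.cos(np.radians(yaw)),np.sin(np.radians(yaw)),0])
        q=E0-h*back+[0,0,z]; b,e=ik(q,T,j)
        if e>.5:
            b,e=min((ik(q,T,x) for x in ([-45,40,125,95,70,-80.],[-45,20,125,85,50,-50.],[-50,60,130,110,80,-100])),key=lambda t:t[1])
        print(' ',nm,q.round(0),b.round(0).astype(int),'e%.1f'%e,'shelf %.0f'%shelf(b))
E
```

```text
20 -12
  A [ 517. -107.  150.] [-42  19 127  73  36 -35] e0.0 shelf 206
  B [ 531. -102.   85.] [ -60   65  136  104   83 -111] e0.0 shelf 21
  C [573. -86.  85.] [ -51   63  133  111   84 -106] e0.0 shelf 65
  D [573. -86. 255.] [-51  34 135 106  75 -79] e0.0 shelf 200
20 -18
  A [ 517. -107.  150.] [-42  19 127  73  36 -35] e0.0 shelf 206
  B [ 531. -102.   85.] [ -58   59  136  106   76 -105] e0.7 shelf 83
  C [573. -86.  85.] [ -50   57  134  113   76 -101] e0.0 shelf 125
  D [573. -86. 255.] [-50  27 133 103  66 -70] e0.0 shelf 200
20 -24
  A [ 517. -107.  150.] [-42  19 127  73  36 -35] e0.0 shelf 206
  B [ 531. -102.   85.] [-55  52 136 108  68 -99] e0.7 shelf 144
  C [573. -86.  85.] [-48  51 134 114  68 -95] e0.0 shelf 179
  D [573. -86. 255.] [-48  22 131  98  59 -60] e0.0 shelf 197
28 -12
  A [ 520. -115.  150.] [-45  21 123  65  43 -35] e0.0 shelf 170
  B [ 533. -108.   85.] [ -61   61  129   94   78 -100] e0.0 shelf 59
  C [573. -86.  85.] [-53  60 128 100  79 -98] e0.0 shelf 88
  D [573. -86. 255.] [-53  34 129  95  76 -72] e0.0 shelf 163
28 -18
  A [ 520. -115.  150.] 
[... 1348 characters left out ...]
[ 541. -118.   85.] [-59  57 116  76  80 -83] e0.0 shelf 65
  C [573. -86.  85.] [-53  57 116  81  79 -83] e0.0 shelf 93
  D [573. -86. 255.] [-53  35 117  78  83 -63] e0.0 shelf 100
44 -18
  A [ 530. -128.  150.] [-46  25 114  52  55 -37] e0.0 shelf 106
  B [ 541. -118.   85.] [-58  52 117  75  75 -79] e0.0 shelf 79
  C [573. -86.  85.] [-52  52 117  80  74 -79] e0.0 shelf 107
  D [573. -86. 255.] [-52  31 116  75  78 -57] e0.0 shelf 94
44 -24
  A [ 530. -128.  150.] [-46  25 114  52  55 -37] e0.0 shelf 106
  B [ 541. -118.   85.] [-56  48 117  74  69 -75] e0.0 shelf 92
  C [573. -86.  85.] [-51  48 117  79  68 -74] e0.0 shelf 120
  D [573. -86. 255.] [-51  27 115  71  74 -51] e0.0 shelf 87
```

```bash
cat >> k.py <<'E'
def plan(yaw,pit,q,show=True):
    s=get_state(); T0=R.from_euler('xyz',s['tcp_rot'],degrees=True); Tf=Tool(yaw,pit)
    rv=(R.from_matrix(Tf)*T0.inv()).as_rotvec(degrees=True); dp=np.array(q)-s['position']
    print('shift units',(dp/40).round(2),'rot units',(rv/6).round(2),'rows',np.linalg.norm(dp)/50,np.linalg.norm(rv)/8.59)
    j=s['joints']
    for a in (.25,.5,.75,1):
        j,e=ik(s['position']+a*dp,(R.from_rotvec(rv*a,degrees=True)*T0).as_matrix(),j); print(a,j.round(0).astype(int),'e%.1f shelf %.0f'%(e,shelf(j)))
E
python3 -c "
from k import *
plan(28,-35,[515,-117,250])"
```

```text
shift units [ 0.13 -3.81 -3.6 ] rot units [  5.66   5.58 -11.43] rows 4.192568878069591 9.719742118589885
0.25 [-44  10 110  56  82 -73] e0.0 shelf 165
0.5 [-50  12 116  60  76 -64] e0.0 shelf 137
0.75 [-53  14 121  65  68 -54] e0.0 shelf 132
1 [-55  15 125  70  60 -42] e0.0 shelf 138
```

```bash
python3 -m handwheel '[[0,-0.3,-0.2,0.5,0.5,-1],[0,-0.6,-0.4,1,1,-2],[0,-1,-0.6,1.5,1.5,-3],[0,-1.4,-0.9,2,2,-4],[0.1,-1.8,-1.2,2.5,2.5,-5],[0.1,-2.1,-1.4,3,3,-6],[0.1,-2.4,-1.6,3.5,3.5,-7],[0.1,-2.8,-1.8,4,3.9,-8.1]]'; python3 - <<'E'
from k import *
s=get_state(); print(s['joints'].round(1),(fk(P,s['joints'])-s['position']).round(1))
plan(28,-32,[515,-115,270])
E
```

```text
clock: 3.35
position: [513.0, -77.0, 320.6]
tcp_rot: [73.6, 32.3, 38.9]
ft_force: [0.7, 0.1, -1.0]
opening: 0.3
[-53.3  10.6 118.3  62.7  71.9 -51.5] [ 0.3 -0.4 -0.1]
shift units [ 0.05 -0.95 -1.26] rot units [ 1.96  1.24 -3.26] rows 1.2660262526488086 2.796161662148047
0.25 [-54  12 120  65  70 -49] e0.0 shelf 130
0.5 [-55  13 122  67  68 -47] e0.0 shelf 130
0.75 [-56  14 123  69  65 -45] e0.0 shelf 132
1 [-56  15 125  72  63 -43] e0.0 shelf 135
```

```bash
python3 -m handwheel '[[0,-0.2,-0.2,0.4,0.2,-0.6],[0,-0.4,-0.4,0.8,0.5,-1.2],[0,-0.6,-0.6,1.2,0.8,-1.9],[0,-0.8,-0.9,1.6,1,-2.6],[0,-1,-1.3,2,1.2,-3.3],[0,-1,-1.3,2,1.2,-3.3],[0,-1,-1.3,2,1.2,-3.3],[0,-1,-1.3,2,1.2,-3.3]]'; python3 - <<'E'
from k import *
s=get_state(); print(s['tcp_rot'],(fk(P,s['joints'])-s['position']).round(1))
p,d,m=cap('wrist','w1'); print(m)
E
```

```text
clock: 4.15
position: [513.5, -116.4, 269.9]
tcp_rot: [89.7, 31.6, 27.9]
ft_force: [0.6, 0.4, -0.1]
opening: -0.2
[89.66204602 31.60681207 27.88910473] [ 0.3 -0.4 -0.2]
{'fovy': 59.03002528292838, 'cx': 317.28765913402583, 'cy': 199.92111224767913, 'k1': -0.002332760050346618, 'eye': array([ 452.36815139, -147.40260396,  390.13355561]), 'attitude': array([ 43.09636452,  -0.30500722, -61.96487237])}
```

View pics/w1.png

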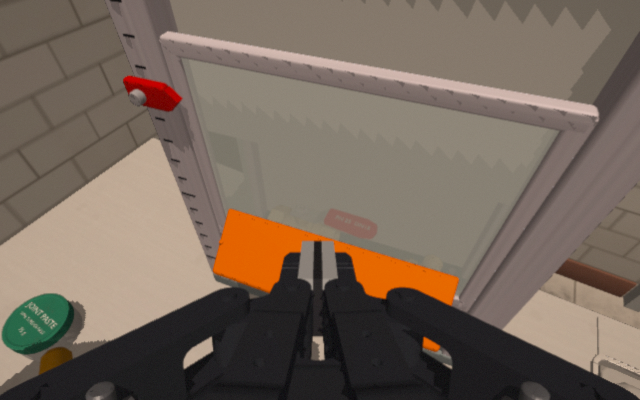

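```bash
python3 - <<'E'
from k import *
p,d,m=load('w1')
cv2.imwrite('pics/crop2.png',cv2.resize(p[65:125,110:200,::-1],None,fx=8,fy=8,interpolation=cv2.INTER_NEAREST))
r=mask(p,(0,150,60),(6,255,255))|mask(p,(172,150,60),(180,255,255)); r[130:]=0; r[:,220:]=0
ys,xs=np.nonzero(r); Q=pts(m,d,np.c_[xs,ys]); xc=Q@CX-658.9; print('clip xc',np.percentile(xc,[5,25,50,75,95]).round(1), 'z',np.percentile(Q[:,2],[2,98]),'yc',np.percentile(Q@CY+161,[2,98]))
for x in range(172,186):
    v=ys[xs==x]; 
    if len(v): print(x,v.min(),v.max(),end='; ')
E
```

```text
clip xc [-71.4 -70.8 -70.2 -68.8 -65.2] z [256.17305952 274.10156992] yc [113.82886195 151.0921651 ]
172 88 109; 173 89 108; 174 90 107; 175 91 106; 176 92 105; 177 94 103; 178 95 102; 179 96 101; 180 96 100; 181 97 99;
```

View pics/crop2.png

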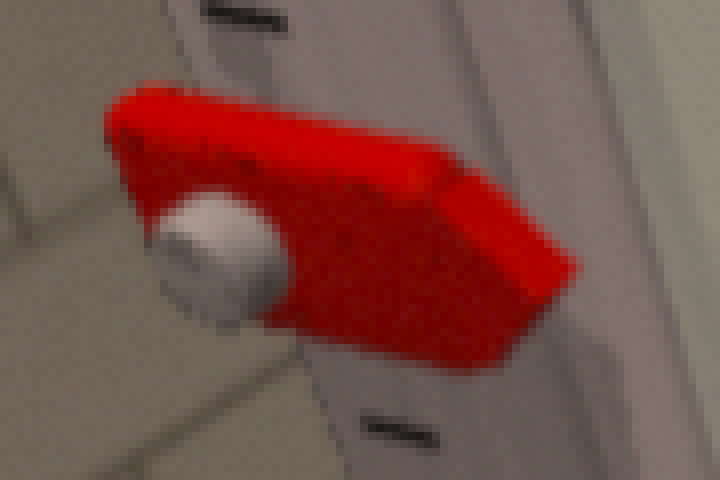

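```bash
python3 - <<'E'
from k import *
p,d,m=load('w1')
for xc in (-70.5,-69,-67.5): print(xc,onplane(m,[[177,102.1]],xc).round(1), (onplane(m,[[177,102.1]],xc)@CY+161).round(1))
print('rear',onplane(m,[[182.2,97.8]],-60),onplane(m,[[182.2,97.8]],-62),(onplane(m,[[182.2,97.8]],-60)@CY+161))
# post plane in wrist cam
L=pts(m,d,[[u,v] for u in range(205,212) for v in range(225,232)]);print('post?',np.median(L@CX-658.9),np.median(L,axis=0))
L=pts(m,d,[[u,v] for u in range(150,158) for v in range(40,50)]);print('post?',np.median(L@CX-658.9),np.median(L,axis=0))
# lip lower left corner & edge
c=p[190:300,200:300]; cv2.imwrite('pics/crop3.png',cv2.resize(c[:,:,::-1],None,fx=6,fy=5,interpolation=cv2.INTER_NEAREST))
for uv in ([214,277],[225,281],[240,286]): print(uv,onplane(m,[uv],-102).round(1),(onplane(m,[uv],-102)@CY+161).round(1))
# scene front apex estimate: project
ps,ds,ms=load('scene0')
def proj(m,X):
    f=200/np.tan(np.radians(m['fovy']/2)); q=R.from_euler('xyz',m['attitude'],degrees=True).inv().apply(np.array(X)-m['eye']); a=np.array([q[0],-q[1]])/-q[2]; a=a*(1+m['k1']*(a@a)); return a*f+[m['cx'],m['cy']]
print(proj(ms,onplane(m,[[177,102.1]],-69)[0]),proj(ms,onplane(m,[[182.2,97.8]],-60)[0]))
E
```

```text
-70.5 [[589.8  28.7 265. ]] [112.]
-69 [[591.   30.4 263.8]] [113.5]
-67.5 [[592.3  32.  262.6]] [114.9]
rear [[599.56588151  34.62969298 261.32974476]] [[597.83247285  32.48607052 262.84654561]] [116.54545782]
post? -61.886218310374886 [595.55492872  49.80852736 114.04820095]
post? -61.64433849206438 [596.81756525  42.39025226 297.08529899]
[214, 277] [[559.6  16.6 101.4]] [103.9]
[225, 281] [[561.1   5.  101.3]] [92.2]
[240, 286] [[563.2 -10.6 102. ]] [76.5]
[297.54589591 143.98148354] [296.56796636 141.8340239 ]
```

View pics/crop3.png

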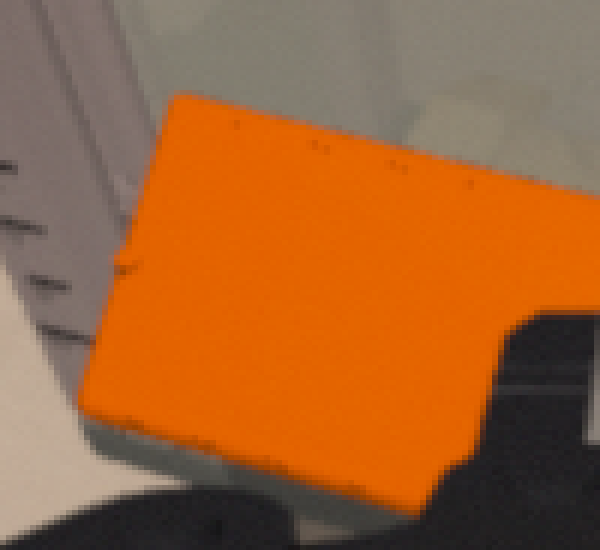

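```bash
python3 - <<'E'
from k import *
for n,us,vs in (('w1',(222,235),range(215,292,3)),('scene0',(320,350),range(176,212,2)),('top0',(320,),range(190,218,2))):
    p,d,m=load(n)
    for u in us:
        print(n,u)
        for v in vs:
            q=pts(m,d,[[u,v]])
            if len(q): q=q[0]; print(v,p[v,u].tolist(),'xc %.1f yc %.1f z %.1f'%(q@CX-658.9,q@CY+161,q[2]))
E
```

```text
w1 222
215 [129, 113, 108] xc -60.8 yc 111.2 z 141.8
218 [129, 113, 109] xc -61.2 yc 111.8 z 137.7
221 [128, 113, 108] xc -60.7 yc 113.4 z 132.0
224 [127, 111, 106] xc -61.3 yc 113.9 z 128.0
227 [134, 111, 104] xc -61.0 yc 115.3 z 122.6
230 [146, 104, 89] xc -60.8 yc 116.7 z 116.9
233 [184, 95, 39] xc -78.1 yc 101.1 z 140.3
236 [220, 95, 0] xc -80.3 yc 100.1 z 139.0
239 [226, 99, 0] xc -81.3 yc 100.2 z 135.8
242 [212, 89, 0] xc -83.7 yc 99.0 z 134.9
245 [226, 98, 0] xc -85.7 yc 98.1 z 133.4
248 [228, 98, 0] xc -88.3 yc 96.7 z 133.0
251 [227, 99, 0] xc -89.7 yc 96.4 z 130.5
254 [227, 99, 0] xc -91.2 yc 95.9 z 128.2
257 [228, 99, 0] xc -92.8 yc 95.5 z 125.9
260 [227, 98, 0] xc -95.1 yc 94.4 z 124.9
263 [227, 99, 0] xc -97.5 yc 93.0 z 124.4
266 [227, 99, 0] xc -98.6 yc 93.1 z 121.1
269 [226, 99, 0] xc -100.6 yc 92.2 z 119.7
272 [227, 98, 0] xc -102.2 yc 91.8 z 117.3
275 [154, 68, 0] xc -104.2 yc 90.9 z 115.9
278 [89, 87, 79] xc -62.0 yc 138.1 z 16.0
281 [78, 76, 71] xc -61.5 yc 140.4 z 6.9
284 [177, 160, 140] xc -62.2 yc 141.5 z 0.1
287 [185, 165, 146] xc -66.1 yc 139.0 z 0.8
290 [35, 3
[... 2625 characters left out ...]
c -15.2 z 21.0
208 [72, 74, 67] xc -45.5 yc -15.5 z 18.7
210 [72, 73, 67] xc -52.7 yc -15.6 z 19.5
top0 320
190 [167, 87, 47] xc -60.7 yc 46.3 z 155.1
192 [192, 80, 12] xc -65.7 yc 45.8 z 151.6
194 [193, 79, 6] xc -67.7 yc 45.7 z 144.7
196 [191, 80, 12] xc -77.0 yc 44.5 z 146.4
198 [196, 82, 18] xc -77.2 yc 44.7 z 137.1
200 [195, 83, 16] xc -84.6 yc 43.8 z 136.6
202 [196, 83, 15] xc -87.8 yc 43.5 z 130.9
204 [193, 81, 17] xc -92.0 yc 43.1 z 126.5
206 [189, 75, 1] xc -95.9 yc 42.7 z 121.8
208 [181, 72, 9] xc -101.3 yc 42.1 z 118.8
210 [100, 53, 32] xc -32.5 yc 52.5 z 19.6
212 [54, 47, 42] xc -38.0 yc 51.9 z 15.8
214 [48, 43, 42] xc -51.5 yc 50.1 z 22.7
216 [49, 48, 42] xc -58.1 yc 49.4 z 20.5
```

```bash
python3 - <<'E'
from k import *
p,d,m=load('w1')
e=lipedge(p,m,(216,264,240,298)); 
for xc in (-102,-103.8):
    q=onplane(m,e,xc); print(xc,q[::8,2].round(1),(q@CY+161)[::8].round(0))
print(e[::8].round(1).tolist())
for xc in (-69,-70.8): print(onplane(m,[[177,102.1]],xc)[:,2])
E
```

```text
-102 [109.7 109.7 109.9 109.4 109.4 109.7] [100.  91.  83.  75.  67.  59.]
-103.8 [113.7 113.7 113.8 113.3 113.3 113.7] [98. 90. 81. 74. 66. 58.]
[[216.0, 273.6], [224.0, 276.4], [232.0, 279.2], [240.0, 282.3], [248.0, 285.1], [256.0, 287.8]]
[263.82662811]
[265.24019381]
```

```bash
python3 -c "
from k import *
plan(28,-30,[529,-110,84])
for q,p in (([529,-110,84],-30),([551,-98,84],-25),([573,-86.5,84],-20),([573,-86.5,100],-20),([573,-86.5,255],-20)):
    print(q,p,*[x.round(1) if i==0 else round(x,2) for i,x in enumerate(ik(np.array(q),Tool(28,p),np.array([-52,50,128,97,70,-90.])))])
"
```

```text
shift units [ 0.39  0.16 -4.65] rot units [ 0.17 -0.21 -0.01] rows 3.733324675914937 0.19105876518119574
0.25 [-56  22 127  77  61 -54] e0.0 shelf 137
0.5 [-56  29 129  83  59 -65] e0.0 shelf 152
0.75 [-55  37 130  89  59 -75] e0.0 shelf 157
1 [-55  45 130  94  60 -84] e0.0 shelf 150
[529, -110, 84] -30 [-55.   44.6 130.3  94.   59.5 -84.1] 0.0
[551, -98, 84] -25 [-53.3  48.8 129.7  98.   64.8 -88.3] 0.0
[573, -86.5, 84] -20 [-51.2  52.9 128.6 101.3  70.3 -91.5] 0.0
[573, -86.5, 100] -20 [-51.2  50.5 128.9 100.5  69.9 -89.3] 0.0
[573, -86.5, 255] -20 [-51.2  26.5 127.2  90.3  67.4 -61.8] 0.0
```

```bash
python3 -m handwheel '[[0.1,0.1,-0.4,0,0,0],[0.2,0.1,-1,0,0,0],[0.3,0.1,-1.7,0,0,0],[0.4,0.1,-2.4,0.1,-0.1,0],[0.4,0.2,-3.1,0.1,-0.1,0],[0.4,0.2,-3.8,0.2,-0.2,0],[0.4,0.2,-4.4,0.2,-0.2,0],[0.4,0.2,-4.6,0.2,-0.2,0]]'; python3 - <<'E'
from k import *
cap('scene','s2'); cap('wrist','w2')
p,d,m=load('s2'); cv2.imwrite('pics/crop4.png',cv2.resize(p[110:310,230:450,::-1],None,fx=3,fy=3))
plan(28,-20,[573,-86.5,84])
E
```

```text
clock: 5.0
position: [529.5, -108.8, 83.5]
tcp_rot: [90.4, 30.0, 28.2]
ft_force: [0.1, -0.4, 1.0]
opening: 0.1
shift units [ 1.09  0.55 -0.02] rot units [ 0.73 -1.5  -0.  ] rows 0.9754843653517661 1.1645220859013217
0.25 [-54  47 130  96  62 -86] e0.0 shelf 149
0.5 [-53  49 130  98  65 -88] e0.0 shelf 148
0.75 [-52  51 129 100  67 -90] e0.0 shelf 146
1 [-51  53 129 101  70 -92] e0.0 shelf 144
```

View pics/crop4.png

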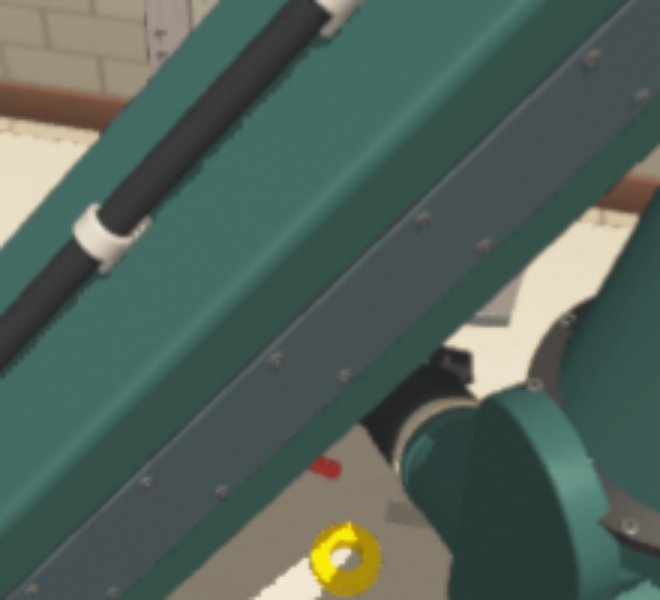

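View pics/w2.png

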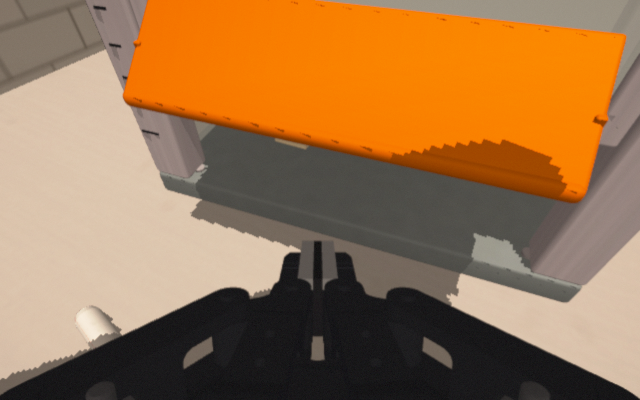

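Wrist picture: the fingertips (318,245) are below and in front of the lip's lower edge, which runs from (125,100) to (580,198). The scene view is blocked by the arm. Now sliding under.

```bash
python3 -m handwheel '[[0.1,0.1,0,0.1,-0.2,0],[0.3,0.1,0,0.2,-0.4,0],[0.4,0.2,0,0.3,-0.6,0],[0.6,0.3,0,0.4,-0.8,0],[0.8,0.4,0,0.5,-1.1,0],[0.9,0.5,0,0.6,-1.3,0],[1,0.5,0,0.7,-1.5,0],[1,0.5,0,0.7,-1.5,0]]'; python3 - <<'E'
from k import *
cap('wrist','w3'); s=get_state(); print(s['position'],s['ft_force'])
E
```

```text
clock: 5.9
position: [569.4, -88.3, 84.6]
tcp_rot: [89.8, 20.1, 27.9]
ft_force: [-0.4, 0.3, -0.0]
opening: -0.1
[569.1925751  -88.32708796  84.81420268] [-0.28146601  0.11174206  0.51938884]
```

View pics/w3.png

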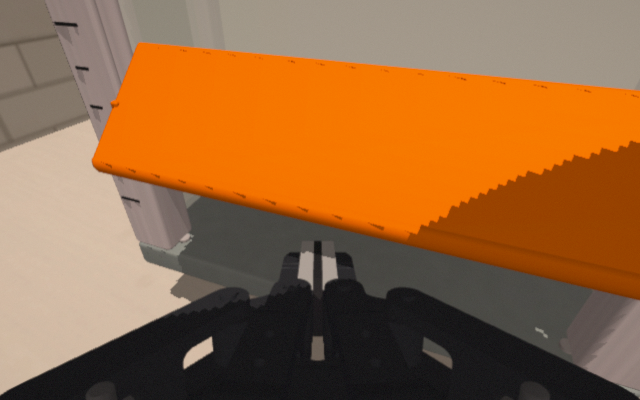

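```bash
python3 -m handwheel '[[0,0,0.1,0,0,0],[0,0,0.2,0,0,0],[0,0,0.3,0,0,0],[0,0,0.35,0,0,0],[0,0,0.4,0,0,0],[0,0,0.45,0,0,0],[0,0,0.5,0,0,0],[0,0,0.55,0,0,0]]'; python3 -c "
from k import *
s=get_state(); print(s['position'],s['ft_force'])"
```

```text
clock: 6.75
position: [569.1, -88.4, 107.1]
tcp_rot: [89.8, 20.1, 27.9]
ft_force: [-0.6, -0.7, -4.7]
opening: -0.1
[569.06936528 -88.43127493 107.07486537] [-0.63846667 -0.69808406 -4.69401319]
```

```bash
python3 -m handwheel '[[0,0,0.1,0,0,0],[0,0,0.2,0,0,0],[0,0,0.35,0,0,0],[0,0,0.5,0,0,0],[0,0,0.65,0,0,0],[0,0,0.8,0,0,0],[0,0,0.95,0,0,0],[0,0,1.1,0,0,0]]'; python3 -m handwheel '[[0,0,0.15,0,0,0],[0,0,0.3,0,0,0],[0,0,0.45,0,0,0],[0,0,0.6,0,0,0],[0,0,0.75,0,0,0],[0,0,0.9,0,0,0],[0,0,1.05,0,0,0],[0,0,1.2,0,0,0]]';python3 -m handwheel '[[0,0,0.1,0,0,0],[0,0,0.2,0,0,0],[0,0,0.3,0,0,0],[0,0,0.4,0,0,0],[0,0,0.5,0,0,0],[0,0,0.55,0,0,0],[0,0,0.6,0,0,0],[0,0,0.6,0,0,0]]'; python3 - <<'E'
from k import *
cap('wrist','w4'); s=get_state(); print(s['position'],s['ft_force']); cap('top','t4')
E
```

```text
clock: 7.55
position: [569.1, -88.4, 151.8]
tcp_rot: [89.8, 20.1, 27.9]
ft_force: [-0.7, -0.9, -4.9]
opening: -0.4
clock: 8.35
position: [569.1, -88.3, 199.8]
tcp_rot: [89.8, 20.1, 27.9]
ft_force: [-0.1, -2.0, -5.3]
opening: -0.1
clock: 9.15
position: [569.2, -88.3, 223.7]
tcp_rot: [89.8, 20.1, 27.9]
ft_force: [-0.7, -0.9, -2.1]
opening: 0.3
[569.19357628 -88.26956055 223.63750874] [-1.77751761 -1.0981218  -2.41982272]
```

View pics/w4.png

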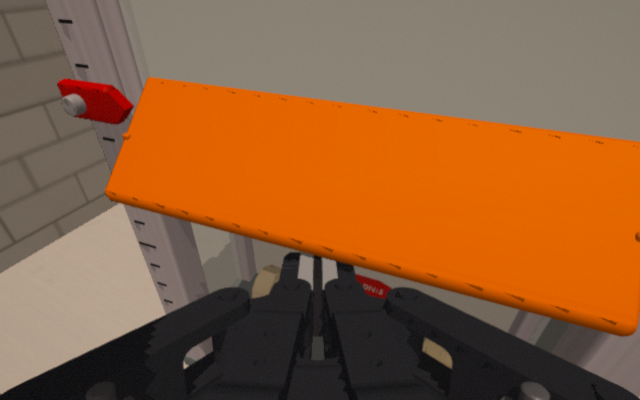

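View pics/t4.png

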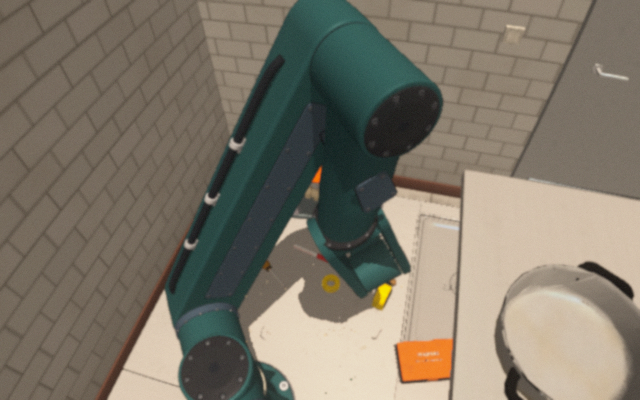

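```bash
cat >> k.py <<'E'
def meas(n,tip,lw,post):
    p,d,m=load(n)
    L=pts(m,d,[[u,v] for u in range(post[0],post[0]+5) for v in range(post[1],post[1]+5)]); b=np.median(L@CX-658.9)+60
    e=lipedge(p,m,lw); q=onplane(m,e,-102+b); y=q@CY+161
    t=[onplane(m,[tip],-60-k+b)[0] for k in (8,9,10)]
    print(n,'post bias %.1f'%b,'lip z med %.1f sd %.1f'%(np.median(q[:,2]),q[:,2].std()),'slope',np.polyfit(y,q[:,2],1)[0].round(4),'y %.0f..%.0f'%(y.min(),y.max()),'tip z',[x[2].round(1) for x in t],'yc',[(x@CY+161).round(1) for x in t])
    q0=onplane(m,e,-102); print('  unbiased lip %.1f tip %.1f'%(np.median(q0[:,2]),onplane(m,[tip],-69)[0][2]))
E
python3 - <<'E'
from k import *
p,d,m=load('w4')
cv2.imwrite('pics/crop5.png',cv2.resize(p[70:130,50:140,::-1],None,fx=8,fy=8,interpolation=cv2.INTER_NEAREST))
for n in ('w4',):
    for post in ((95,60),(150,230),(165,262)): 
        L=pts(m,d,[[u,v] for u in range(post[0],post[0]+5) for v in range(post[1],post[1]+5)]); print(post,np.median(L@CX-658.9),np.median(L@CY+161),np.median(L[:,2]))
E
```

```text
(95, 60) -62.012133349795704 130.48345780145067 282.80305333911195
(150, 230) -61.788875620933595 133.42227819628297 173.7215727571535
(165, 262) -61.78852129529969 129.37530035482797 145.22457505617479
```

View pics/crop5.png

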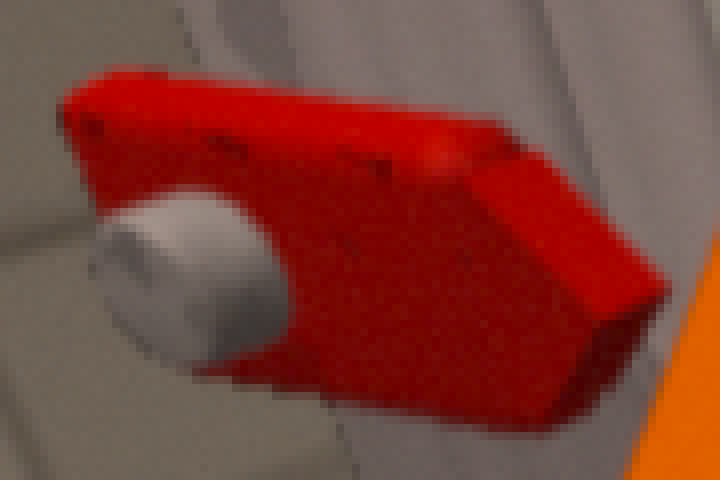

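```bash
python3 - <<'E'
from k import *
meas('w4',(124.8,109.3),(118,270,180,270),(150,230))
p,d,m=load('w4'); print('rear apex',onplane(m,[[133.3,105.5]],-61.9)[0],onplane(m,[[133.3,105.5]],-61.9)@CY+161)
meas('w1',(177,102.1),(216,264,240,298),(205,225))
e=lipedge(p,m,(118,270,180,270)); print(e[::20].round(1).tolist(), onplane(m,e,-103.8)[::20,2].round(1))
E
```

```text
w4 post bias -1.8 lip z med 237.2 sd 0.1 slope 0.0008 y 20..94 tip z [np.float64(264.3), np.float64(264.8), np.float64(265.3)] yc [np.float64(112.8), np.float64(111.6), np.float64(110.4)]
  unbiased lip 235.4 tip 263.9
rear apex [597.82397595  33.31120735 263.08840669] [115.4673294]
w1 post bias -1.9 lip z med 113.8 sd 0.2 slope 0.007 y 51..98 tip z [np.float64(264.5), np.float64(265.3), np.float64(266.1)] yc [np.float64(112.6), np.float64(111.6), np.float64(110.6)]
  unbiased lip 109.7 tip 263.8
[[118.0, 200.5], [138.0, 206.1], [158.0, 211.2], [178.0, 216.7], [198.0, 222.0], [218.0, 227.2], [238.0, 232.5], [258.0, 237.9]] [237.4 237.2 237.3 237.2 237.2 237.3 237.2 237.2]
```

```bash
python3 -m handwheel '[[0,0,0.1,0,0,0],[0,0,0.2,0,0,0],[0,0,0.3,0,0,0],[0,0,0.4,0,0,0],[0,0,0.5,0,0,0],[0,0,0.6,0,0,0],[0,0,0.66,0,0,0],[0,0,0.66,0,0,0]]'; python3 - <<'E'
from k import *
cap('wrist','w5'); s=get_state(); print(s['position'],s['ft_force'])
p,d,m=load('w5'); e=lipedge(p,m,(118,270,180,270)); print(onplane(m,e,-103.8)[::20,2].round(1))
E
```

```text
clock: 10.05
position: [569.2, -88.3, 250.4]
tcp_rot: [89.7, 20.1, 27.9]
ft_force: [-0.3, -1.3, -2.0]
opening: -0.2
[569.22880184 -88.24850585 250.29107043] [-0.70841046 -0.65093748 -1.34470147]
[264.1 263.9 264.  264.  263.9 264.  264.  263.9]
```

View pics/w5.png

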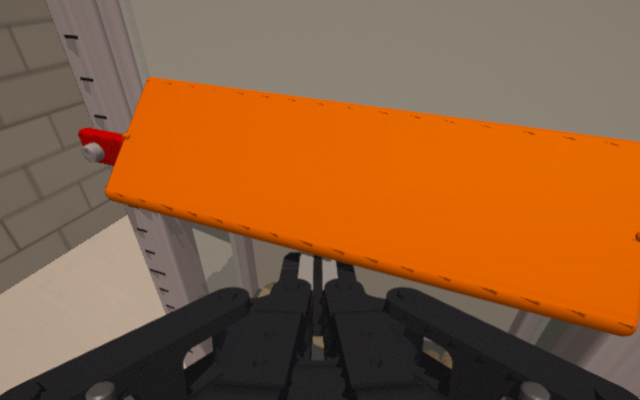

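```bash
python3 -m handwheel '[[0,0,-0.15,0,0,0],[0,0,-0.35,0,0,0],[0,0,-0.5,0,0,0],[-0.3,-0.1,-0.5,-0.1,0.3,0],[-0.6,-0.3,-0.5,-0.3,0.6,0],[-0.9,-0.5,-0.5,-0.5,1,0],[-1.2,-0.6,-0.5,-0.7,1.4,0],[-1.4,-0.7,-0.5,-0.9,1.8,0]]'; python3 - <<'E'
from k import *
cap('wrist','w6'); s=get_state(); print(s['position'],s['ft_force'],s['joints'].round(0))
E
```

```text
clock: 10.9
position: [512.4, -116.3, 229.0]
tcp_rot: [90.2, 32.3, 28.1]
ft_force: [-0.4, -0.2, 0.6]
opening: -0.2
[ 512.37902115 -116.76705756  229.83996186] [0.56917611 0.20968268 2.62041727] [-57.  20. 127.  75.  61. -51.]
```

View pics/w6.png

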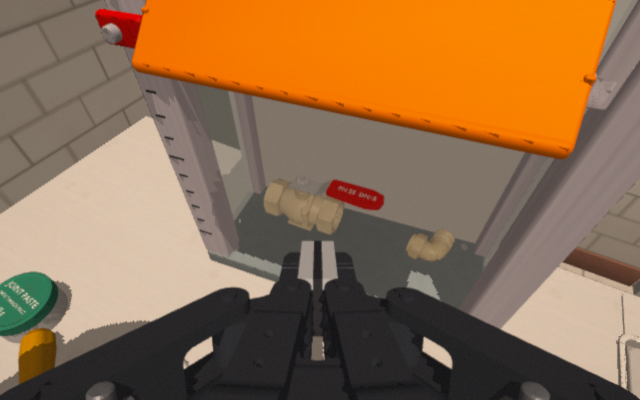

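```bash
python3 - <<'E'
from k import *
plan(20,-40,[490,0,300])
plan(35,-40,[480,20,300])
E
```

```text
shift units [-0.56  2.92  1.75] rot units [-0.53  1.16 -1.33] rows 2.7609996213202987 1.284283944218531
0.25 [-53  14 129  75  57 -45] e0.0 shelf 175
0.5 [-49   8 130  74  53 -38] e0.0 shelf 216
0.75 [-44   2 131  72  49 -28] e0.0 shelf 259
1 [-37  -3 130  68  44 -15] e0.0 shelf 303
shift units [-0.81  3.42  1.75] rot units [-0.68  1.08  1.17] rows 3.141723093973323 1.2089487457579942
0.25 [-54  15 128  72  60 -46] e0.0 shelf 164
0.5 [-50  10 128  69  59 -39] e0.0 shelf 194
0.75 [-46   5 128  66  58 -32] e0.0 shelf 227
1 [-41   1 127  62  57 -24] e0.0 shelf 262
```

```bash
python3 -m handwheel '[[-0.2,0.2,0.1,-0.1,0.2,-0.2],[-0.4,0.5,0.3,-0.1,0.3,-0.3],[-0.5,0.9,0.6,-0.2,0.5,-0.5],[-0.6,1.4,0.9,-0.3,0.7,-0.7],[-0.6,1.9,1.2,-0.4,0.9,-0.9],[-0.6,2.4,1.5,-0.5,1.1,-1.1],[-0.6,2.8,1.7,-0.5,1.2,-1.3],[-0.6,2.9,1.7,-0.5,1.2,-1.3]]'; python3 - <<'E'
from k import *
cap('wrist','w7'); cap('scene','s7'); s=get_state(); print(s['position'],s['ft_force'])
E
```

```text
clock: 11.75
position: [488.7, 2.3, 298.2]
tcp_rot: [90.3, 39.9, 20.6]
ft_force: [0.3, 0.5, 0.3]
opening: 0.4
[488.81214029   0.91610765 297.13806299] [ 0.70271427 -0.10473926  0.08173529]
```

View pics/w7.png

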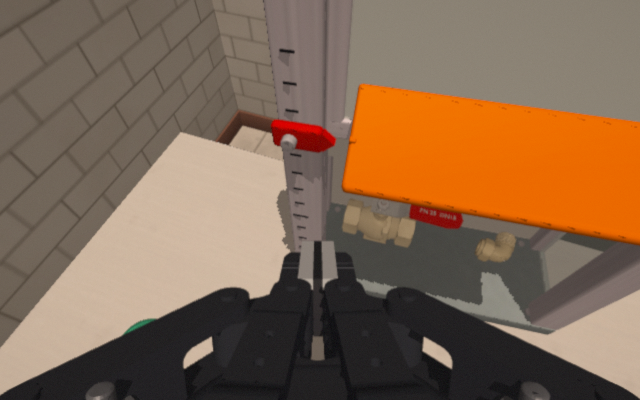

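View pics/s7.png

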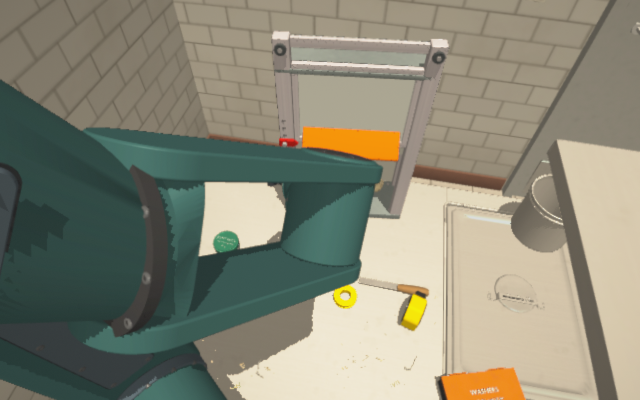

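```bash
python3 - <<'E'
from k import *
p,d,m=load('w7'); print(m['eye'])
cv2.imwrite('pics/crop6.png',cv2.resize(p[110:200,260:360,::-1],None,fx=7,fy=6.5,interpolation=cv2.INTER_NEAREST))
for post in ((300,60),(306,175),(305,100)): 
    L=pts(m,d,[[u,v] for u in range(post[0],post[0]+5) for v in range(post[1],post[1]+5)]); print(post,np.median(L@CX-658.9),np.median(L@CY+161),np.median(L[:,2]))
ps,ds,ms=load('s7'); e=lipedge(ps,ms,(382,398,130,175)); q=onplane(ms,e,-102); print('scene lip',q[:,2].round(1))
ps,ds,ms=load('scene0')
e=lipedge(ps,ms,(308,385,175,215)); print(onplane(ms,e,-102)[::10,2].round(1))
print('scene tip',onplane(ms,[[297.5,143.3]],-69)[0][2],onplane(ms,[[297.5,143.9]],-69)[0][2])
E
```

```text
[441.13796654 -15.23369518 427.07040376]
(300, 60) -61.72138059905183 133.64391480946267 314.68699722042044
(306, 175) -61.84580065251919 132.82800716028873 216.6177959758789
(305, 100) -61.9128903819194 131.56881289497346 288.43220660983843
scene lip [263.6 263.6 263.6 263.4 263.4 263.5 263.6 263.6 263.7 264.1 263.7 263.7
 263.5 263.6 264.  265. ]
[115.4 114.2 113.9 114.3 114.  114.2 114.  114. ]
scene tip 265.8144472847897 264.05833101637836
```

View pics/crop6.png

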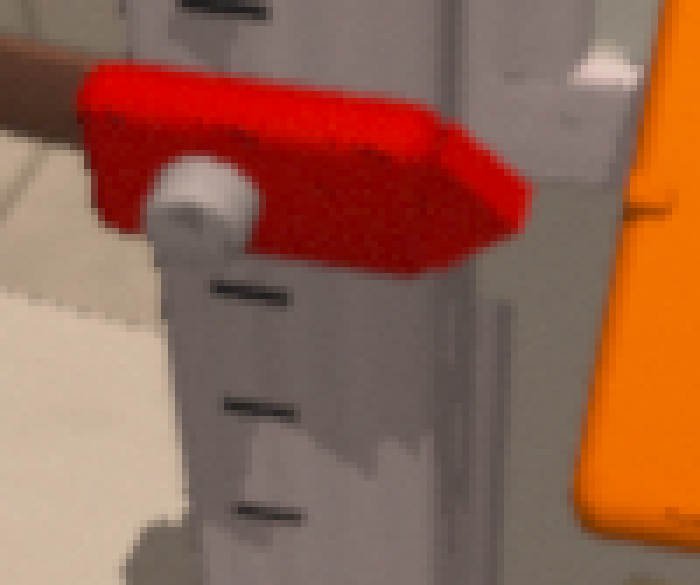

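```bash
python3 - <<'E'
from k import *
meas('w7',(333.8,145.7),(352,560,170,236),(306,175))
p,d,m=load('w7'); print('rear',onplane(m,[[335.2,138]],-61.8)[0][2]); print(mask(p[:1],(0,0,0),(1,1,1)).shape)
plan(12,-22,[490,20,215])
plan(20,-25,[490,40,215])
E
```

```text
w7 post bias -1.8 lip z med 264.1 sd 0.4 slope -0.0008 y -15..96 tip z [np.float64(263.5), np.float64(264.6), np.float64(265.6)] yc [np.float64(112.9), np.float64(112.7), np.float64(112.6)]
  unbiased lip 261.6 tip 262.6
rear 262.23840348135593
(1, 640)
shift units [ 0.03  0.48 -2.05] rot units [ 0.79 -2.89 -1.39] rows 1.6866851928740099 2.3061885984350194
0.25 [-38   1 136  85  43 -34] e0.3 shelf 306
0.5 [-37   5 136  90  43 -38] e6.6 shelf 303
0.75 [-36   8 136  95  43 -43] e13.5 shelf 300
1 [-35  13 136 101  45 -50] e21.0 shelf 293
shift units [ 0.03  0.98 -2.05] rot units [ 0.81 -2.36 -0.06] rows 1.8194090297081391 1.7426364560982357
0.25 [-38   2 135  82  44 -33] e0.0 shelf 302
0.5 [-38   6 136  87  45 -40] e4.4 shelf 299
0.75 [-37  10 136  91  47 -46] e9.8 shelf 291
1 [-37  16 136  95  50 -53] e15.6 shelf 281
```

```bash
python3 -m handwheel '[[-0.1,0.2,0.2,0,0,0],[-0.2,0.6,0.5,0,0,0],[-0.3,1.2,1,0,0,0],[-0.4,1.8,1.5,0,0,0],[-0.5,2.4,2,0,0,0],[-0.5,2.8,2.3,0,0,0],[-0.5,3,2.5,0,0,0],[-0.5,3,2.5,0,0,0]]'; python3 - <<'E'
from k import *
p,d,m=cap('scene','s8'); p2,d2,m2=cap('top','t8'); s=get_state(); print(s['position'],s['ft_force'],s['joint_velocities'].round(2))
cv2.imwrite('pics/both.png',cv2.resize(np.vstack([p,p2])[:,:,::-1],(480,600)))
e=lipedge(p,m,(320,395,120,175)); print('scene lip',np.median(onplane(m,e,-102)[:,2]))
E
```

```text
clock: 12.65
position: [469.7, 120.1, 397.7]
tcp_rot: [90.3, 40.0, 20.5]
ft_force: [0.0, -0.1, 0.3]
opening: 0.2
[469.23465912 119.22398352 396.22071921] [-0.81388023 -0.41852701 -0.62863094] [-0.7  -0.02  0.76  0.03 -0.17  0.39]
scene lip 263.9904097596699
```

View pics/both.png

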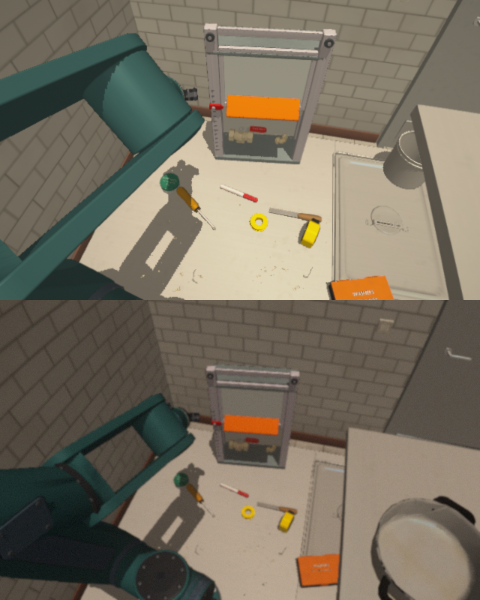

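```bash
python3 - <<'E'
from k import *
for n in ('scene0','s8','top0','t8'):
    p,d,m=load(n); r=mask(p,(0,150,80),(4,255,255))|mask(p,(172,150,80),(180,255,255)); r[180:]=0; r[:,:270]=0; r[:,302:]=0;r[:130]=0
    ys,xs=np.nonzero(r); print(n,len(xs),xs.mean().round(2),ys.mean().round(2),xs.max())
p,d,m=load('t8'); e=lipedge(p,m,(308,362,150,190)); print('top lip',np.median(onplane(m,e,-102)[:,2]))
robot.sign_off()
E
```

```text
scene0 108 287.82 141.63 297
s8 108 287.82 141.63 297
top0 58 288.53 163.28 295
t8 59 288.51 163.34 295
top lip 262.9178751930704
the job is handed in; nothing more can be done
```

I pushed the window up from beneath the middle of its orange lip with the closed fingertips, about 150 mm, with the measured contact force around 5 N. I then lowered the fingers, drew them out, moved clear and handed the job in at about 12.7 s.

- **Height:** the underside of the lip reads 264.0 mm (scene camera), 264.1 mm (wrist) and 262.9 mm (top). The pointer tip reads about 263 to 265 mm in the close wrist views. They agree to about 1 to 2 mm. The lip's rounded edge could mean the true underside is up to 1 mm lower than it reads.
- **Disagreement between cameras:** the wrist camera's depth put the cabinet about 1.8 mm nearer than the scene camera did. I corrected for that when comparing heights.
- **Pointer:** its pixels in the scene camera are identical before and after, so it was not moved.
- **Loose tools:** they appear where they started in the final scene and top pictures, judged by eye only.
- **Robot:** it stands well clear of the cabinet, with the wrist force reading close to zero.

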